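# Gauge a degreased ferrule with tongs and hold it up for gluing

### The arm

A 7-joint arm with a two-finger parallel gripper is mounted at the origin on a cart in front of the work surface, level with it; the furniture and walls round the work are solid. World frame = base frame: x ahead of the robot, y to its left, z up, the work surface at z = 0. Lengths are in m, angles in degrees, forces in N, time in s.
With the tool pointing down it reaches from about 0.425 to 0.875 m from the base axis. Payload 4.7 kg.
Tool frame: the origin (TCP) lies at the very end of the fingers, on their centre line; the grasp point (between the pads) lies 19 mm behind it (env.grasp_offset is the distance from the TCP to the grasp point, in m); z points along the fingers, y is the line along which they close (so a half turn about z gives the same grasp; the last joint's range is limited). The gripper opens to 87 mm and grips with 3 to 60 N. Pads are 19 mm wide; open, the fingers measure 117 mm over their backs; the gripper's body (75 mm by 190 mm) begins 51 mm behind the grasp point.
Start: joints at [77.871, 18.392, -4.016, 83.108, 1.295, 78.541, -3.26], TCP at [0.146, -0.634, 0.223] pointing down, gripper open.
Joint ranges: [-163.93, 163.93], [-17.29, 119.83], [-79.2, 71.16], [3.27, 140.29], [-89.18, 269.18], [5.43, 117.66], [-154.24, 154.24]. Speed limits (degrees/s): [147.25, 147.25, 180, 180, 180, 180, 180].

### API

Orientations are given as [roll, pitch, yaw] about the fixed x, y, z axes, in that order (R = Rz(yaw) Ry(pitch) Rx(roll)).
In Python, from cell import env gives the robot as it stands. The module is installed in compiled form; this text tells all that it offers.
- The arm moves only by the tool drive_tool, never from a script. Its argument "moves" is one flat list of numbers, 5 for each row, row after row: the shift along the tool's x, y, z in units of 40 mm (1.0 is 40 mm), then the turn about the tool's z in units of 10 degrees (1.0 is 10 degrees), then the finger opening in mm, from 0 to 87. A call has 1 to 5 rows; each row is the pose to reach, as a shift and turn from the pose commanded when the call began, along the tool's axes at that moment; what a row does not reach only later rows make up. A row lasts 1/8 s, in which the tool goes at most 62.5 mm and 10.7 degrees, less where a joint would pass 70% of its speed; a pose out of reach is approached as far as the arm can. A call with a gripper value outside its range is refused whole. The fingers move at their own pace and stop on an object; "squeeze" is the grip in N (left out, the last holds). Time passes only in rows, so rows that repeat a pose let the fingers close. It gives the time, the measured TCP pose, the force, the opening and the grip force at its end, in the units of the state.
- env.get_obs(): the state, without advancing time (a new reading comes with each control period).
- env.read_camera(name): name is "side" or "top" or "wrist"; returns (picture, depth): 480x640x3 uint8, red, green, blue; 480x640 float32, m along the optical axis (not along the pixel's ray), 0 where there is no reading.
- env.camera_model(name): a dict with "K" (3x3 intrinsics, pixels), "rvec" (rotation vector, rad) and "tvec" (3), from world to camera coordinates, as OpenCV has them; the wrist camera has in their place "tool_from_camera" (4x4, takes a point from camera to tool coordinates, whose origin is the TCP and whose axes are the flange's). Camera axes: x right, y down, z forward; pixel columns grow to the right and rows downward; lengths in m; the calibration is good to about 2 mm. A picture is of the moment at which its call begins: read the wrist's pose just before it. camera_model takes no time and is no camera call.
- env.sign_off(): hands the job in; it is judged then, once.
The state is a dict: "time_s": time; "qpos": joint angles; "joint_velocities": joint speeds; "effort": joint torques, N m; "tool_pos": TCP position; "tool_rot": TCP orientation; "force": force on the tool from outside, world axes, zero at the start; "wrist_torque": the same for the moment, N m; "grip_width": finger opening in m; "grasp_force": force on a finger pad.
Only numpy, scipy, OpenCV 4.12 (cv2) and the standard library are available. Lean on these libraries where they do the work, as an engineer would, in place of code of your own. Each camera call takes 0.05 s, during which the arm holds its last target. There are 200 camera calls.

### The job

The two brass ferrules on the dark offcut are degreased for gluing onto tool handles, so only the tongs may touch them, never the gripper's fingers: take up the sprung tongs, pick up with them the thin-walled ferrule (the one whose wide bore fits the gauge pin) and prove the fit by sliding it down over the pin until it sits fully home on the shoulder. Then draw it off the pin and finish while still holding it in the jaws of the tongs, at least 15 cm above the bench top, ready for the glue. Leave the other ferrule standing where it is, and do not disturb the glue bottle, tape roll, sanding block and pencil.

Things in the scene. Friction and masses are not known exactly. Their poses are not given: they have to be found in the camera images.
- tongs: Sprung steel tongs, red grips, black rubber jaws, 180 mm long, 0.1 kg, lying on their side (strips on edge, 22 mm high). Origin: lower edge, centre line, under the middle of the grips; x to the jaws, z up. Closed end at x = -79 mm, hinges -65, grips -35 to +33 (47 mm wide over the outside at x = 0 when open), jaws centred at +85 (tips 48 mm apart when open, 78 mm over their backs).
- tongs_grip (a point): Centre line midway between the red grips, 11 mm above the lower edge: pinch here across y (axes as the tongs). About 5 N starts the spring arms closing, 7 N closes them. Pinched to 44 mm the tongs can be carried with the jaw tips still about 40 mm apart; with a ferrule in the jaws the grips measure about 36 mm and a 25 N pinch holds it with about 8 N.
- tongs_jaws (a point): Point midway between the two rubber jaws, 11 mm above the lower edge, 85 mm in front of tongs_grip. Jaws are shallow vees, 18 mm high, that centre an upright 28 mm round and may be lowered over it from above when open.
- tongs_left (a joint): Hinge of the tongs' +y arm: 0 = sprung open, grows as it closes; about 0.09 rad with a ferrule in the jaws, 0.15 at its stop.
- tongs_right (a joint): Hinge of the tongs' -y arm, same values.
- offcut_6: Dark wood offcut, 50 x 120 x 18 mm, lying fixed on the bench; the ferrules stand on its top, 35 mm either side of its middle along its long axis. Origin: centre of the underside; y is the long axis.
- ferrule_wide: Thin-walled brass ferrule (open tube) standing upright, outside 28 mm, bore 22 mm, height 30 mm, 0.06 kg. It fits the gauge pin. Origin: centre of its lower end; z along its axis.
- ferrule_wide_mid (a point): Centre of the thin-walled ferrule, 15 mm above its lower end.
- ferrule_narrow: Thick-walled brass ferrule standing upright, outside 28 mm, bore 14 mm, height 30 mm: too tight for the pin. To be left standing. Origin: centre of its lower end.
- gauge: Gauge, fixed to the bench: round plywood foot 64 mm across and 12 mm thick, dark steel shoulder 40 mm across up to 16 mm height, upright bright steel pin 19 mm in diameter with a tapered nose (the top 11 mm narrow to 9 mm). Origin: centre of the foot's underside, z up.
- gauge_seat (a point): On the pin's axis at the height of the shoulder's top face, 16 mm above the bench: here the ferrule's lower end stops when it is fully home.
- gauge_tip (a point): Top of the pin, 50 mm above the bench.
- glue_bottle: Cream glue bottle with an orange nozzle, 62 mm across, 188 mm high, standing. Leave alone. Origin: centre of its base.
- tape_roll: Roll of blue tape, 105 mm across, 24 mm high, lying flat. Leave alone.
- sanding_block: Sanding block, 66 x 112 x 34 mm. Leave alone.
- carpenter_pencil: Red flat pencil, 170 mm long. Leave alone.
- stool: Tall stool with black legs, standing fixed on the bench behind the work; do not run the arm into it. Origin: its middle at bench level. Four leg feet (40 mm across) stand about 185 mm from the middle, the two front ones at world (0.60, 0.02) and (0.62, -0.24); the legs lean inward to a round seat 330 mm across at 660 mm height.
There are look-alikes about, which are no part of the job. Of the things that look like the gauge, the smallest one is meant.

How it is judged (in metres and radians):
On the way, in this order (a step that is already met when the one before it is completed fails the run):
1. the thin-walled ferrule is lifted off the offcut in the tongs (height (world z) of ferrule_wide above 0.03 m and contact force between tongs and ferrule_wide above 0.5 N and distance between tongs_jaws and ferrule_wide_mid below 0.025 m), for 0.2 s.
2. the thin-walled ferrule is over the pin, fully home on the shoulder (horizontal distance between ferrule_wide and gauge_seat below 0.004 m and z of ferrule_wide in the frame of gauge_seat below 0.003 m and angle between the z axis of ferrule_wide and the z axis of gauge, either way round below 0.12 rad), for 0.2 s.
At the end, for the whole second after the job is handed in: After having been fully home on the pin (within 3 mm), the thin-walled ferrule is held still in the tongs' jaws (within 25 mm of their middle), its centre over 15 cm above the bench, the fingers pinching only the tongs; the other ferrule still stands within 15 mm of its place (height (world z) of ferrule_wide_mid above 0.15 m and distance between tongs_jaws and ferrule_wide_mid below 0.025 m and contact force between tongs and ferrule_wide above 1 N and contact force between the fingers and tongs above 2 N and contact force between the fingers and ferrule_wide below 0.3 N and linear speed of ferrule_wide below 0.05 m/s and distance of ferrule_narrow from where it was at the start of the episode below 0.015 m and angle between ferrule_narrow's own z axis and vertical below 0.1 rad); the arm keeps its last pose, push and grip.
It fails at once if the robot itself touches a ferrule (contact force between any of the arm, the fingers and ferrule_wide above 0.5 N or contact force between any of the arm, the fingers and ferrule_narrow above 0.5 N).
It fails at once if the thick-walled ferrule is moved or knocked over (distance of ferrule_narrow from where it was at the start of the episode above 0.02 m or angle between ferrule_narrow's own z axis and vertical above 0.4 rad).
It fails at once if the glue bottle, tape roll, sanding block or pencil is disturbed (distance of any of glue_bottle, tape_roll, sanding_block, carpenter_pencil from where it was at the start of the episode above 0.03 m or angle between glue_bottle's own z axis and vertical above 0.3 rad).
It also fails if it takes over 54 s, if anything falls off the work surface, if the arm or the gripper's body presses on something with over 40 N, if the wrist force passes 120 N, or if a joint passes its speed limit or range.

## Working session

There is one attempt and no reset: what is moved stays moved. The work goes in short steps, Python scripts to look and compute and a tool call to move; the robot and the scene stay as the last step left them, time stands still between calls to the robot, and variables do not carry over. Pictures are saved under pics/ and viewed, at most 10 in all, crops included, and the job is handed in when it is done.

Besides the shell and the picture viewer there is one more tool, called after "Call:" as a command line: name --argument value ..., lists and objects as JSON in quotes. drive_tool: Moves the arm, as the interface text tells. Its arguments: {"type":"object","properties":{"moves":{"type":"array","items":{"type":"number"}},"squeeze":{"type":"number"}},"required":["moves"]}

```bash
mkdir -p pics
cat > h.py <<'E'
import numpy as np, cv2
from cell import env
from scipy.spatial.transform import Rotation as R
def cam(name):
    m=env.camera_model(name); K=np.array(m["K"])
    if name=="wrist":
        o=env.get_obs(); T=np.eye(4); T[:3,:3]=R.from_euler("xyz",o["tool_rot"],degrees=True).as_matrix(); T[:3,3]=o["tool_pos"]
        W=T@np.array(m["tool_from_camera"]); return K,W[:3,:3],W[:3,3]
    Rm=cv2.Rodrigues(np.array(m["rvec"]))[0]; return K,Rm.T,-Rm.T@np.array(m["tvec"]).ravel()
def ray(c,uv,z):
    K,Rw,p=c; uv=np.atleast_2d(uv); d=(Rw@np.linalg.inv(K)@np.c_[uv,np.ones(len(uv))].T).T
    return p+d*((z-p[2])/d[:,2])[:,None]
def proj(c,P):
    K,Rw,p=c; q=K@(Rw.T@(np.atleast_2d(P)-p).T); return (q[:2]/q[2]).T
def cloud(c,D):
    K,Rw,p=c; v,u=np.mgrid[:480,:640]; d=np.linalg.inv(K)@np.c_[u.ravel(),v.ravel(),np.ones(u.size)].T
    return (p[:,None]+Rw@(d*D.ravel())).T.reshape(480,640,3)
def shot(name,f=None):
    c=cam(name); I,D=env.read_camera(name); np.savez(f"pics/{f or name}.npz",I=I,D=D,K=c[0],R=c[1],p=c[2])
    cv2.imwrite(f"pics/{f or name}.png",I[:,:,::-1]); return c,I,D
def load(f):
    z=np.load(f"pics/{f}.npz"); return (z["K"],z["R"],z["p"]),z["I"],z["D"]
E
python3 - <<'E'
from h import *
print(env.get_obs())
for n in("top","side"):
    c,I,D=shot(n); print(n,c[2],c[1].tolist(),c[0].tolist(),(D>0).mean())
E
```

```text
{'time_s': 0.0, 'qpos': array([77.87071217, 18.44214217, -4.01708393, 83.17625541,  1.29530808,
       78.53999915, -3.25734977]), 'joint_velocities': array([ 0.01180359, -0.00988434,  0.04767694, -0.09396484,  0.00745744,
       -0.10308973,  0.01491461]), 'effort': array([-7.83004598e-04, -4.91286743e+01, -4.04282100e-01, -3.12535787e+01,
       -6.41412777e-02,  4.35484049e-02,  1.28692800e-04]), 'tool_pos': array([ 0.14536228, -0.63296044,  0.22141493]), 'tool_rot': array([-1.79886872e+02,  5.55076773e-03,  1.29432581e+01]), 'force': array([ 0.85198667,  0.81839909, -0.88950956]), 'wrist_torque': array([-0.00397487, -0.02011506,  0.01571624]), 'grasp_force': 0.0, 'grip_width': 0.08735621906981458}
top [ 0.45681646 -0.21197077  1.39333118] [[-0.015286490846501466, -0.9968744641451922, 0.07750887647770568], [-0.9998788891767795, 0.01501399918971058, -0.004097170601919421], [0.002920646539668219, -0.07756212067477136, -0.9969832432193746]] [[528.1561430889639, 0.0, 319.7624376963644], [0.0, 528.1561430889639, 243.79864013199818], [0.0, 0.0, 1.0]] 0.9960286458333333
side [-0.0289239  -1.18943906  0.76588628] [[0.8476952920072465, -0.28359893148895593, 0.44831276801700737], [-0.5304817614095426, -0.45531343433348526, 0.7150376055336363], [0.0013389251576138572, -0.843955758659048, -0.5364111153822717]] [[582.0721482480798, 0.0, 324.8232492968096], [0.0, 582.0721482480798, 235.06490547081344], [0.0, 0.0, 1.0]] 0.995986328125
```

View pics/top.png

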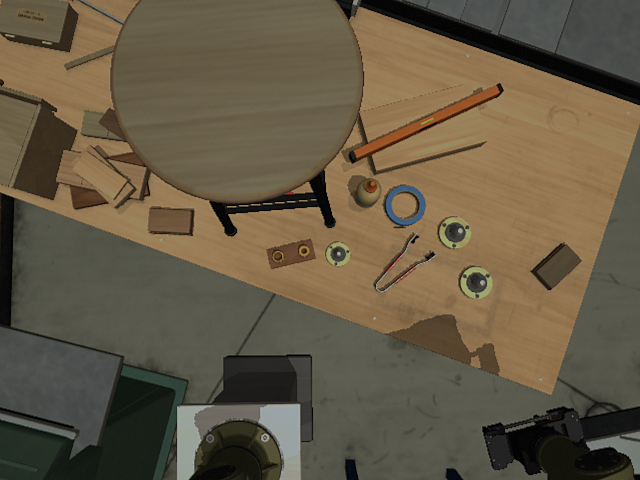

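View pics/side.png

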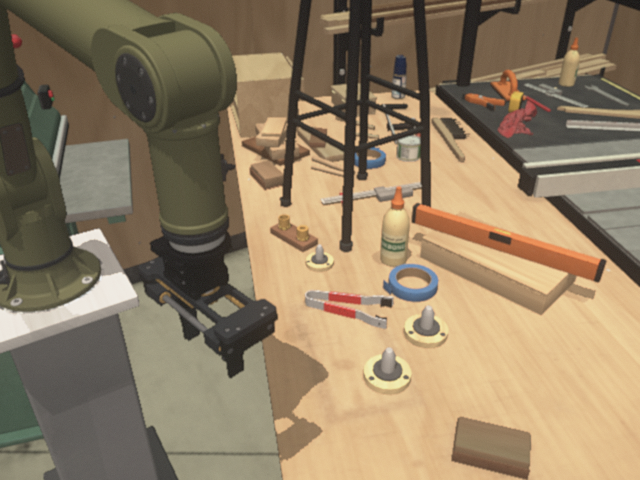

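The top view shows the tongs at about (400,265) with the jaws up and to the right. Two ferrules stand on the offcut, at (278,256) and (304,251).

- **Gauge look-alikes:** (338,253), (454,232) and (475,282). The one at (338,253) is clearly the smallest.
- **Ferrule look-alikes:** only the two on the offcut, to be told apart by bore.
- **Tongs:** only one pair is in view.

Next is a close crop to check the choice.

Run:
```python
from h import *
c,I,D=load("top"); P=cloud(c,D)
cv2.imwrite("pics/crop1.png",cv2.resize(I[218:302,258:448,::-1],None,fx=4.2,fy=4.2,interpolation=cv2.INTER_CUBIC))
print("bench z",[P[v,u].round(3).tolist() for u,v in((360,290),(300,290),(430,300))])
for u,v in((278,256),(304,251),(338,253),(454,232),(475,282)): print((u,v),P[v-9:v+10,u-9:u+10,2].max().round(3))
hsv=cv2.cvtColor(I,cv2.COLOR_RGB2HSV)
# pale foot discs
m=cv2.inRange(hsv,(20,60,150),(40,140,255)); 
n,l,s,ct=cv2.connectedComponentsWithStats(m)
for i in range(1,n):
    if s[i,4]>80: print("pale",s[i],ct[i].round(1),ray(c,ct[i],.012)[0].round(4))
# red grips
m=cv2.inRange(hsv,(0,120,60),(8,255,255))|cv2.inRange(hsv,(172,120,60),(180,255,255))
n,l,s,ct=cv2.connectedComponentsWithStats(m)
for i in range(1,n):
    if s[i,4]>15: print("red",s[i],ct[i].round(1),ray(c,ct[i],.022)[0].round(4))
```

```text
bench z [[0.442, -0.321, 0.004], [0.444, -0.164, -0.007], [0.413, -0.506, -0.003]]
(278, 256) 0.051
(304, 251) 1.393
(338, 253) 1.393
(454, 232) 1.393
(475, 282) 1.393
pale [409 136  67  19 289] [442.6 145.8] [ 0.8212 -0.5489  0.012 ]
pale [444 217  25  11 113] [456.3 220.8] [ 0.6194 -0.5783  0.012 ]
pale [440 225  13  23 116] [444.6 237.2] [ 0.5767 -0.5459  0.012 ]
pale [455 229  16  19 122] [464.2 239.3] [ 0.5704 -0.5973  0.012 ]
pale [464 267  25  10 105] [475.4 270.8] [ 0.4873 -0.6236  0.012 ]
pale [461 277  15  21 125] [466.3 288. ] [ 0.4428 -0.5981  0.012 ]
pale [477 276  16  23 139] [486.5 288.1] [ 0.4418 -0.6508  0.012 ]
red [285 192   9   3  22] [289.1 193.2] [ 0.6977 -0.1392  0.022 ]
red [385 253  17  20  30] [392.9 262.6] [ 0.5115 -0.4069  0.022 ]
red [394 266  22  18  41] [404.  275.1] [ 0.4786 -0.4347  0.022 ]
```

View pics/crop1.png

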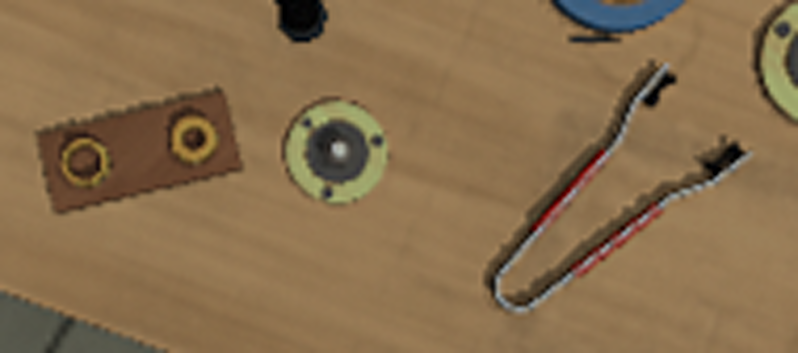

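The crop confirms the choices. The wide-bore ferrule is the left one, at crop (85,162), which is pixel (278,256). The thick-walled one is at crop (194,139). The small gauge is at crop (338,150), and the tongs' jaws point up and to the right. I'll move over the tongs to look closer with the wrist camera.

Call:
drive_tool --moves '[2,-0.7,0,1,87,4,-1.4,0,2,87,6.5,-2.2,0,3,87,6.5,-2.2,0,4,87,6.5,-2.2,0,4,87]'

```text
time_s: 0.72
tool_pos: [0.3835, -0.4857, 0.2221]
tool_rot: [-179.9, -0.0, -26.8]
force: [0.5, -0.6, 0.2]
grip_width: 0.087
grasp_force: 0.0
```

Run:
```python
from h import *
c,I,D=load("top")
for n,uv,z in(("wide",(278.2,256.6),.048),("narrow",(304.2,251.1),.048),("pin",(338.6,253.5),.05),("nozzle",(370.5,185.5),.188),("closed",(378.2,290.6),.02),("jawL",(415,238),.02),("jawR",(431,256),.02)):
    print(n,ray(c,uv,z)[0].round(4))
```

```text
wide [ 0.5303 -0.111   0.048 ]
narrow [ 0.5433 -0.1775  0.048 ]
pin [ 0.5357 -0.2651  0.05  ]
nozzle [ 0.6838 -0.3362  0.188 ]
closed [ 0.4397 -0.3672  0.02  ]
jawL [ 0.575  -0.4666  0.02  ]
jawR [ 0.5273 -0.5069  0.02  ]
```

Call:
drive_tool --moves '[0.9,-1.3,0,1,87,1.8,-2.6,0,2,87,1.8,-2.6,0,2,87,1.8,-2.6,0,2,87]'

```text
time_s: 1.23
tool_pos: [0.4903, -0.4296, 0.2218]
tool_rot: [179.9, 0.1, -47.0]
force: [-0.6, -1.5, 1.1]
grip_width: 0.0871
grasp_force: 0.0
```

Run:
```python
from h import *
print(env.get_obs()["tool_pos"],env.get_obs()["qpos"])
c,I,D=shot("wrist","w1"); P=cloud(c,D); print(c[2],proj(c,[[.4935,-.425,.02],[.551,-.487,.02],[.4397,-.3672,.02]]).round())
```

```text
[ 0.49028186 -0.42955597  0.22181262] [  46.03446753   18.95208292   -9.21384306   82.63073687    3.0897384
   78.74313732 -100.25945421]
[ 0.5403026  -0.48166596  0.3833019 ] [[316. 216.]
 [316. 134.]
 [316. 285.]]
```

View pics/w1.png

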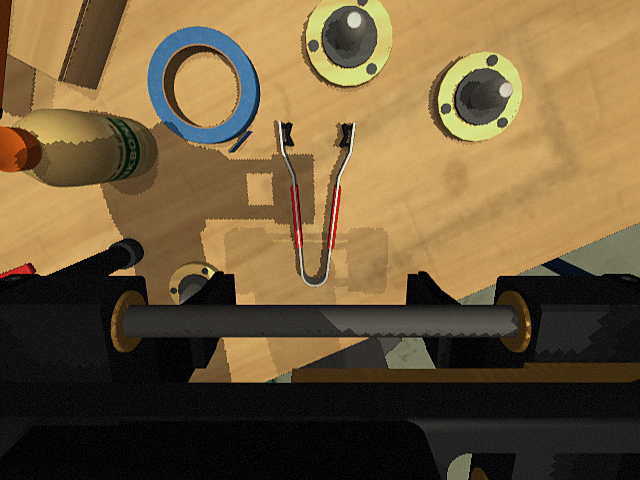

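The wrist view shows the tongs upright in the picture: jaws at (287,133) and (346,133), red grips near (297,217) and (334,217), closed end at (314,284). The bottle and tape are clear to the left. Now I'll measure the grips.

```bash
cat >> h.py <<'E'
def grips(c,I,z=.022,box=(250,150,400,300)):
    x0,y0,x1,y1=box; hsv=cv2.cvtColor(I,cv2.COLOR_RGB2HSV)
    m=cv2.inRange(hsv,(0,130,60),(8,255,255))|cv2.inRange(hsv,(172,130,60),(180,255,255))
    k=np.zeros_like(m); k[y0:y1,x0:x1]=m[y0:y1,x0:x1]
    n,l,s,ct=cv2.connectedComponentsWithStats(cv2.dilate(k,np.ones((3,3),np.uint8)))
    out=[]
    for i in sorted(range(1,n),key=lambda i:-s[i,4])[:2]:
        v,u=np.nonzero((l==i)&(k>0)); out.append(ray(c,np.c_[u,v].astype(float),z)); print(s[i])
    return out
E
python3 - <<'E'
from h import *
c,I,D=load("w1"); T=np.array(env.get_obs()["tool_pos"])
yaw=np.radians(-47); X=np.array([np.cos(yaw),np.sin(yaw)]); Y=np.array([np.sin(yaw),-np.cos(yaw)])
for q in grips(c,I):
    a=(q[:,:2]-T[:2])@X; b=(q[:,:2]-T[:2])@Y; p=np.polyfit(a,b,1)
    print("along",a.min(),a.max(),"slope deg",np.degrees(np.arctan(p[0])),"b at mid",np.polyval(p,(a.min()+a.max())/2), b.min(),b.max())
P=cloud(c,D); print("table z near",np.median(P[230:280,230:280,2][D[230:280,230:280]>0]), proj(c,[.6838,-.3362,.188]))
E
```

```text
[289 183  15  67 621]
[326 184  16  66 578]
along -0.036339879934183215 0.03311561516560871 slope deg -4.3487430722156475 b at mid -0.028271597095088127 -0.034172383173176904 -0.022380000811345637
along -0.0363417475283449 0.03208520233239348 slope deg 5.903053846958345 b at mid 0.012206706685563442 0.004719438189726728 0.018069868107561466
table z near -0.00048378935117804334 [[-49.48123132 161.10232645]]
```

Call:
drive_tool --moves '[0,-0.18,1.5,0.1,87,0,-0.18,3,0.1,87,0,-0.18,4.5,0.1,87,0,-0.18,5,0.1,87,0,-0.18,5,0.1,87]'

```text
time_s: 1.9
tool_pos: [0.4945, -0.4256, 0.0221]
tool_rot: [180.0, 0.1, -48.2]
force: [-0.0, 0.9, 0.8]
grip_width: 0.0867
grasp_force: 0.0
```

Run:
```python
from h import *
o=env.get_obs(); T=np.array(o["tool_pos"]); print(T,o["tool_rot"],o["force"])
c,I,D=shot("wrist","w2")
yaw=np.radians(o["tool_rot"][2]); X=np.array([np.cos(yaw),np.sin(yaw)]); Y=np.array([np.sin(yaw),-np.cos(yaw)])
for q in grips(c,I,box=(150,100,500,320)):
    a=(q[:,:2]-T[:2])@X; b=(q[:,:2]-T[:2])@Y; p=np.polyfit(a,b,1)
    print("along",a.min(),a.max(),"slope",np.degrees(np.arctan(p[0])),"b0",p[1],b.min(),b.max())
```

```text
[ 0.49447376 -0.42560349  0.02208829] [ 1.79953426e+02  9.64584150e-02 -4.81596869e+01] [-0.03861027  0.88071453  0.78889153]
[276 224  19  82 834]
[348 223  18  83 820]
along -0.006165613353285269 0.035253572289077315 slope -4.858002004673502 b0 -0.017490242153390918 -0.022038086015384643 -0.014968007893379336
along -0.006187051285823192 0.03572391051719935 slope 4.746485098968553 b0 0.015770582547013162 0.013542881465423873 0.020188556344276177
```

Call:
drive_tool --moves '[0.05,-0.02,0.25,0,87,0.05,-0.02,0.46,0,60,0.05,-0.02,0.46,0,44,0.05,-0.02,0.46,0,44,0.05,-0.02,0.46,0,44]' --squeeze 25

```text
time_s: 2.58
tool_pos: [0.498, -0.4259, 0.0045]
tool_rot: [180.0, -0.0, -48.1]
force: [0.7, -0.6, 0.2]
grip_width: 0.0548
grasp_force: 0.6
```

Call:
drive_tool --moves '[0,0,0,0,44,0,0,0,0,44,0,0,-0.25,0,44,0,0,-0.5,0,44]'

```text
time_s: 3.08
tool_pos: [0.4979, -0.4255, 0.0247]
tool_rot: [-180.0, 0.0, -48.1]
force: [0.4, 0.0, -0.8]
grip_width: 0.0444
grasp_force: 4.5
```

Run:
```python
from h import *
c,I,D=shot("wrist","w3")
cv2.imwrite("pics/crop3.png",cv2.resize(I[80:340,150:490,::-1],None,fx=2,fy=2))
```

```text
(no output)
```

View pics/crop3.png

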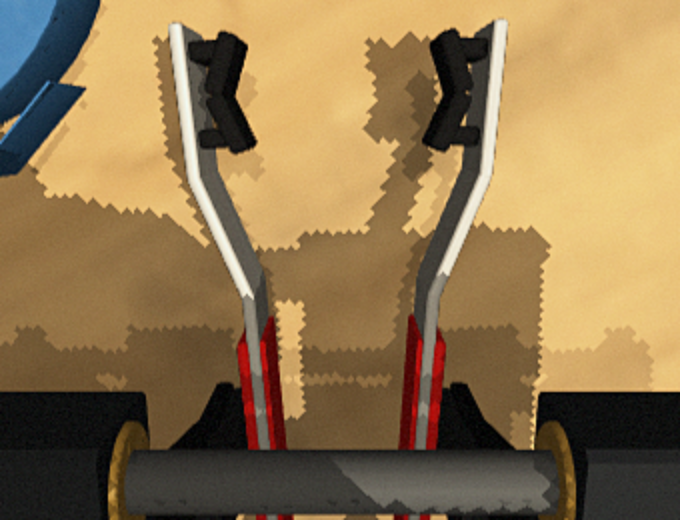

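The tongs are held centred. The jaws are at crop (227,90) and (453,90), open, and their shadows show they are clear of the bench. Next I lift and carry them toward the ferrules.

Call:
drive_tool --moves '[0,0,-1,0,44,0,0,-2.4,0,44,-1,-0.6,-2.4,-1,44,-2,-1.2,-2.4,-2,44,-3,-1.8,-2.4,-3,44]'

```text
time_s: 3.75
tool_pos: [0.4711, -0.2869, 0.1208]
tool_rot: [180.0, -0.1, -17.7]
force: [0.7, -0.2, -0.9]
grip_width: 0.0439
grasp_force: 4.4
```

Run:
```python
from h import *
o=env.get_obs(); print(o["tool_pos"],o["tool_rot"],o["qpos"].round(1))
yaw=np.radians(o["tool_rot"][2]); T=o["tool_pos"]
X=np.array([np.cos(yaw),np.sin(yaw)]); Y=np.array([np.sin(yaw),-np.cos(yaw)])
d=np.array([.445,-.16])-T[:2]; print((d@X/.04).round(2),(d@Y/.04).round(2),o["tool_rot"][2]-15)
c,I,D=load("w3"); 
Rm=R.from_euler("xyz",[180,0,-48.1],degrees=True).as_matrix()
print("jaws in tool",((ray(c,[[263.5,125],[376.5,125]],.040)-[.4979,-.4255,.0247])@Rm).round(4))
```

```text
[ 0.47113304 -0.28690378  0.12084263] [ 1.79976352e+02 -6.64101617e-02 -1.77262601e+01] [ 44.   11.6 -17.2 104.1   3.8  64.8 -82.2]
-1.59 -2.82 -32.72626010524658
jaws in tool [[ 0.08   -0.0239 -0.0153]
 [ 0.0801  0.0216 -0.0153]]
```

Call:
drive_tool --moves '[-0.4,-0.7,0,-0.9,44,-0.8,-1.4,0,-1.8,44,-1.2,-2.1,0,-2.7,44,-1.6,-2.8,0,-3.3,44,-1.6,-2.8,0,-3.3,44]'

```text
time_s: 4.38
tool_pos: [0.4451, -0.1595, 0.1207]
tool_rot: [180.0, -0.0, 15.2]
force: [-0.3, -1.1, -0.3]
grip_width: 0.0438
grasp_force: 4.3
```

Run:
```python
from h import *
o=env.get_obs(); print(o["tool_pos"],o["tool_rot"],o["qpos"].round(1))
c,I,D=shot("wrist","w4"); print(proj(c,[[.5303,-.111,.048],[.5433,-.1775,.048],[.5357,-.2651,.05]]).round(1))
```

```text
[ 0.4450533  -0.15954739  0.12069492] [ 1.79964064e+02 -1.60063057e-02  1.51921468e+01] [ 41.    2.5 -24.8 114.1   1.2  63.7 -59.2]
[[281.9 109.2]
 [387.4 117.2]
 [510.8 165.5]]
```

View pics/w4.png

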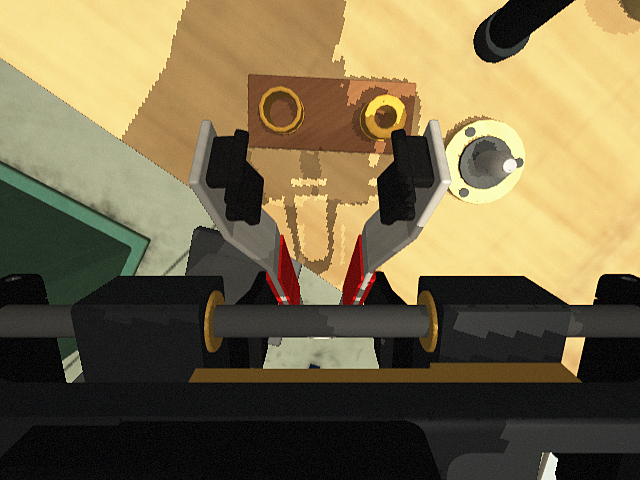

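The ferrules are at about (282,110), wide bore, and (384,117). The gauge pin tip is at (510,165). The jaws, at (235,175) and (410,175), look larger than before, so the tongs may have tilted. I'll check with depth.

Run:
```python
from h import *
def tool(f,pts,T,yaw):
    c,I,D=load(f); P=cloud(c,D); Rm=R.from_euler("xyz",[180,0,yaw],degrees=True).as_matrix()
    for n,(u,v) in pts.items():
        w=P[v-1:v+2,u-1:u+2].reshape(-1,3); print(f,n,D[v,u].round(3),((np.median(w,0)-T)@Rm).round(4))
# crop3 -> full: u/2+150, v/2+80
tool("w3",dict(jawL=(265,105),jawLb=(270,145),jawR=(372,105),tipL=(239,95),tipR=(400,95),bendL=(245,160),bendR=(395,160),gripL=(282,280)),[.4979,-.4255,.0247],-48.1)
tool("w4",dict(jawLt=(239,140),jawLm=(236,180),jawLb=(243,210),jawRt=(405,140),jawRb=(398,210),tipL=(207,125),tipLlow=(205,175),tipR=(434,125),gripL=(283,270),gripR=(355,270)),[.4451,-.1595,.1207],15.2)
```

```text
w3 jawL 0.137 [ 0.0875 -0.0229 -0.0164]
w3 jawLb 0.142 [ 0.0723 -0.0216 -0.015 ]
w3 jawR 0.136 [ 0.0874  0.0193 -0.016 ]
w3 tipL 0.132 [ 0.0909 -0.0324 -0.0179]
w3 tipR 0.134 [ 0.0909  0.0299 -0.0181]
w3 bendL 0.14 [ 0.0664 -0.0316 -0.018 ]
w3 bendR 0.14 [ 0.0664  0.0294 -0.0178]
w3 gripL 0.155 [ 0.0136 -0.0183 -0.0162]
w4 jawLt 0.094 [ 0.0739 -0.022  -0.0648]
w4 jawLm 0.087 [ 0.0639 -0.0213 -0.0732]
w4 jawLb 0.1 [ 0.0543 -0.0223 -0.0632]
w4 jawRt 0.092 [ 0.0739  0.0228 -0.0646]
w4 jawRb 0.1 [ 0.0543  0.0226 -0.0624]
w4 tipL 0.095 [ 0.0779 -0.031  -0.0626]
w4 tipLlow 0.09 [ 0.065  -0.0299 -0.0703]
w4 tipR 0.094 [ 0.0778  0.0309 -0.0636]
w4 gripL 0.15 [ 0.0201 -0.0162 -0.0202]
w4 gripR 0.159 [ 0.017   0.016  -0.0122]
```

The tongs have pitched about 38° jaws-up in the pads, flung by my quick lift. I'll carry them back to a clear patch and press them flat on the bench. Then I'll regrasp and move more gently.

Call:
drive_tool --moves '[-0.2,1.1,0,0.7,44,-0.4,2.3,0,1.4,44,-0.6,3.6,0,2.1,44,-0.8,4.8,0,2.8,44,-1,5.9,0,3.5,44]'

```text
time_s: 5.05
tool_pos: [0.4665, -0.404, 0.1201]
tool_rot: [179.9, -0.0, -20.5]
force: [1.1, -0.1, -0.6]
grip_width: 0.0443
grasp_force: 4.3
```

Call:
drive_tool --moves '[0,0,0.4,0,44,0,0,0.8,0,44,0,0,1.2,0,44,0,0,1.6,0,44,0,0,1.8,0,44]'

```text
time_s: 5.68
tool_pos: [0.4669, -0.3994, 0.047]
tool_rot: [-180.0, 0.1, -20.0]
force: [-0.2, 0.2, -0.0]
grip_width: 0.0441
grasp_force: 4.7
```

Call:
drive_tool --moves '[0,0,0.2,0,44,0,0,0.4,0,44,0,0,0.6,0,44,0,0,0.8,0,44,0,0,1,0,44]'

```text
time_s: 6.3
tool_pos: [0.4672, -0.4004, 0.0076]
tool_rot: [180.0, 0.0, -20.1]
force: [0.7, 0.3, -0.7]
grip_width: 0.0444
grasp_force: 4.9
```

```bash
cat >> h.py <<'E'
def jaws(f):
    """black jaw/silver tip depth points in tool frame"""
    o=env.get_obs(); c,I,D=shot("wrist",f); P=cloud(c,D)
    Rm=R.from_euler("xyz",o["tool_rot"],degrees=True).as_matrix(); Q=(P-o["tool_pos"])@Rm
    k=(D>0)&(Q[:,:,2]<-.008)&(Q[:,:,2]>-.075)&(Q[:,:,0]>.012)&(Q[:,:,0]<.11)&(abs(Q[:,:,1])<.05)
    q=Q[k]; print(o["tool_pos"].round(4),o["tool_rot"].round(2),o["grip_width"].round(4),o["grasp_force"],"n",len(q))
    for a in np.arange(.015,.11,.01):
        s=q[(q[:,0]>=a)&(q[:,0]<a+.01)]
        if len(s)>20: print(a.round(3),"top z",np.percentile(s[:,2],5).round(4),"y",np.percentile(s[:,1],[1,99]).round(4),"gap",(s[s[:,1]<0,1].max().round(4) if (s[:,1]<0).any() else None),(s[s[:,1]>0,1].min().round(4) if (s[:,1]>0).any() else None))
    print("tip x",np.percentile(q[:,0],99.8).round(4)); return c,I,D,Q
E
python3 - <<'E'
from h import *
jaws("w5")
E
```

```text
Traceback (most recent call last):
  File "h.py", line 37, in jaws
    q=Q[k]; print(o["tool_pos"].round(4),o["tool_rot"].round(2),o["grip_width"].round(4),o["grasp_force"],"n",len(q))
                                                                ^^^^^^^^^^^^^^^^^^^^^
AttributeError: 'float' object has no attribute 'round'
```

Call:
drive_tool --moves '[0,0,0.05,0,44,0,0,0.08,0,44,0,0,0.08,0,56,0,0,0.08,0,56,0,0,0.08,0,56]'

```text
time_s: 6.98
tool_pos: [0.4671, -0.4003, 0.0047]
tool_rot: [-180.0, 0.0, -20.1]
force: [0.1, -0.7, -0.5]
grip_width: 0.0548
grasp_force: 0.0
```

```bash
sed -i 's/o\["grip_width"\].round(4)/round(o["grip_width"],4)/' h.py
python3 - <<'E'
from h import *
jaws("w5")
E
```

```text
[ 0.4671 -0.4003  0.0047] [-1.800e+02  2.000e-02 -2.006e+01] 0.0548 0.0 n 8377
0.015 top z -0.0737 y [-0.0332  0.0322] gap -0.0184 0.018
0.025 top z -0.0735 y [-0.0331  0.032 ] gap -0.0192 0.019
0.035 top z -0.0748 y [-0.0482  0.0477] gap -0.0201 0.0198
0.045 top z -0.0174 y [-0.0279  0.0283] gap -0.0221 0.022
0.055 top z -0.0176 y [-0.0323  0.0325] gap -0.0259 0.026
0.065 top z -0.0175 y [-0.0359  0.0361] gap -0.0301 0.0302
0.075 top z -0.0172 y [-0.0365  0.0368] gap -0.0237 0.0238
0.085 top z -0.0173 y [-0.0374  0.0378] gap -0.0262 0.0267
0.095 top z -0.0172 y [-0.038   0.0384] gap -0.0253 0.0257
tip x 0.1005
```

The tongs are flat again, open, and centred in the fingers. Regrasping and lifting slowly.

Call:
drive_tool --moves '[0,0,0,0,43,0,0,0,0,43,0,0,0,0,43,0,0,0,0,43,0,0,0,0,43]'

```text
time_s: 7.65
tool_pos: [0.4672, -0.4003, 0.0049]
tool_rot: [180.0, 0.0, -20.1]
force: [-0.7, -0.2, -0.6]
grip_width: 0.0432
grasp_force: 5.0
```

Call:
drive_tool --moves '[0,0,-0.05,0,43,0,0,-0.15,0,43,0,0,-0.3,0,43,0,0,-0.45,0,43,0,0,-0.6,0,43]'

```text
time_s: 8.28
tool_pos: [0.4674, -0.4005, 0.0296]
tool_rot: [180.0, -0.0, -20.1]
force: [-0.8, -0.2, -1.6]
grip_width: 0.043
grasp_force: 5.0
```

Call:
drive_tool --moves '[0,0,-0.15,0,43,0,0,-0.3,0,43,0,0,-0.45,0,43,0,0,-0.6,0,43,0,0,-0.75,0,43]'

```text
time_s: 8.9
tool_pos: [0.4672, -0.4004, 0.0593]
tool_rot: [180.0, 0.0, -20.1]
force: [-0.1, -0.5, -1.8]
grip_width: 0.0434
grasp_force: 5.0
```

Call:
drive_tool --moves '[0,0,-0.15,0,43,0,0,-0.3,0,43,0,0,-0.45,0,43,0,0,-0.55,0,43,0,0,-0.6,0,43]'

```text
time_s: 9.52
tool_pos: [0.4673, -0.4004, 0.0832]
tool_rot: [180.0, -0.0, -20.1]
force: [-0.0, -0.6, -1.6]
grip_width: 0.0431
grasp_force: 5.0
```

Run:
```python
from h import *
jaws("w6")
```

```text
[ 0.4673 -0.4004  0.0832] [ 1.7999e+02 -1.0000e-02 -2.0060e+01] 0.0431 5.004700943827629 n 8089
0.015 top z -0.0739 y [-0.0271  0.026 ] gap -0.0159 0.0147
0.025 top z -0.0724 y [-0.0269  0.0259] gap -0.0164 0.0153
0.035 top z -0.0749 y [-0.048   0.0477] gap -0.017 0.016
0.045 top z -0.0176 y [-0.0244  0.0235] gap -0.0186 0.0178
0.055 top z -0.0178 y [-0.0281  0.0274] gap -0.022 0.0212
0.065 top z -0.0179 y [-0.0314  0.0307] gap -0.0259 0.0251
0.075 top z -0.0175 y [-0.0317  0.0311] gap -0.0188 0.0182
0.085 top z -0.0176 y [-0.0323  0.0317] gap -0.0211 0.0206
0.095 top z -0.0179 y [-0.0326  0.0321] gap -0.0199 0.0194
tip x 0.1009
```

```bash
cat >> h.py <<'E'
def rings(c,I,guess,z=.048,win=40):
    """brass blob -> outer contour -> min circle on plane z"""
    hsv=cv2.cvtColor(I,cv2.COLOR_RGB2HSV); m=cv2.inRange(hsv,(18,130,70),(32,255,255))
    u,v=guess; k=np.zeros_like(m); s=np.s_[max(0,v-win):v+win,max(0,u-win):u+win]; k[s]=m[s]
    cs,_=cv2.findContours(k,cv2.RETR_EXTERNAL,cv2.CHAIN_APPROX_NONE); q=max(cs,key=len)[:,0].astype(float)
    return q
E
python3 - <<'E'
from h import *
for f,g in (("w4",((282,110),(384,117))),("top",((278,256),(304,251)))):
    c,I,D=load(f)
    for uv in g:
        q=rings(c,I,uv,win=35 if f=="w4" else 10); e=cv2.fitEllipse(q.astype(np.float32)); print(f,uv,len(q),np.round(e[0],1),np.round(e[1],1),"->",ray(c,e[0],.048)[0].round(4),ray(c,q,.048).min(0).round(4),ray(c,q,.048).max(0).round(4))
c,I,D=load("w4"); P=cloud(c,D)
# ferrule rim points by depth
for g in ((282,110),(384,117)):
    s=P[g[1]-35:g[1]+35,g[0]-35:g[0]+35].reshape(-1,3); s=s[(s[:,2]>.044)&(s[:,2]<.053)]
    (x,y),r=cv2.minEnclosingCircle(s[:,:2].astype(np.float32)); print("depth rim",len(s),round(x,4),round(y,4),round(r,4),s.mean(0).round(4))
# gauge: foot outline pale (z .012), pin tip bright
hsv=cv2.cvtColor(I,cv2.COLOR_RGB2HSV); s=P[110:215,430:540].reshape(-1,3)
for lo,hi in ((.0095,.0145),(.0145,.019),(.046,.054)):
    t=s[(s[:,2]>lo)&(s[:,2]<hi)]
    if len(t)>5:
        (x,y),r=cv2.minEnclosingCircle(t[:,:2].astype(np.float32)); print("gauge z",lo,len(t),round(x,4),round(y,4),round(r,4),t.mean(0).round(4))
E
```

```text
w4 (282, 110) 141 [281.3 109.8] [41.9 47.6] -> [ 0.5299 -0.1107  0.048 ] [ 0.5158 -0.1255  0.048 ] [ 0.5433 -0.0962  0.048 ]
w4 (384, 117) 157 [382.4 116.9] [40.  49.2] -> [ 0.5427 -0.1744  0.048 ] [ 0.5278 -0.1892  0.048 ] [ 0.5567 -0.1598  0.048 ]
top (278, 256) 31 [278.  256.4] [10.3 10.7] -> [ 0.5308 -0.1106  0.048 ] [ 0.5165 -0.1233  0.048 ] [ 0.5446 -0.0977  0.048 ]
top (304, 251) 28 [303.9 250.9] [10.  10.3] -> [ 0.5437 -0.1766  0.048 ] [ 0.5308 -0.1898  0.048 ] [ 0.5565 -0.1642  0.048 ]
depth rim 631 0.53 -0.1098 0.014 [ 0.5302 -0.1096  0.0472]
depth rim 1088 0.5432 -0.1763 0.0141 [ 0.5436 -0.1754  0.0472]
gauge z 0.0095 3073 0.5351 -0.2647 0.0323 [ 0.537  -0.2634  0.0116]
gauge z 0.0145 1239 0.5354 -0.2644 0.02 [ 0.5349 -0.2602  0.0156]
gauge z 0.046 260 0.5347 -0.2633 0.0062 [ 0.5352 -0.2634  0.0485]
```

Call:
drive_tool --moves '[-0.2,-0.6,0,-0.4,43,-0.3,-1.4,0,-0.9,43,-0.4,-2.2,0,-1.4,43,-0.5,-2.9,0,-1.8,43,-0.5,-3.2,0,-2,43]'

```text
time_s: 10.2
tool_pos: [0.4933, -0.2703, 0.0831]
tool_rot: [-180.0, -0.0, 0.3]
force: [-0.8, -0.6, -1.0]
grip_width: 0.0436
grasp_force: 5.0
```

Call:
drive_tool --moves '[-0.5,0,0,0,43,-1.07,-0.6,0,-0.5,43,-1.07,-1.4,0,-1,43,-1.07,-2.2,0,-1.5,43,-1.07,-2.9,0,-2,43]'

```text
time_s: 10.82
tool_pos: [0.4506, -0.1545, 0.0832]
tool_rot: [180.0, -0.1, 20.4]
force: [0.6, 0.1, -0.2]
grip_width: 0.0429
grasp_force: 5.0
```

```bash
cat >> h.py <<'E'
def togo(P,off=(.085,0),yaw=None):
    """move (x,y units, turn units) to bring tool point off over P at final yaw"""
    o=env.get_obs(); y0=o["tool_rot"][2]; yaw=y0 if yaw is None else yaw
    def B(a): a=np.radians(a); return np.array([[np.cos(a),np.sin(a)],[np.sin(a),-np.cos(a)]])
    t=np.array(P)-np.array(off)@B(yaw); return (B(y0)@(t-o["tool_pos"][:2])/.04).round(3),round((y0-yaw)/10,3)
E
python3 - <<'E'
from h import *
c,I,D,Q=jaws("w7"); print(togo((.530,-.110),(.085,-.0003),20))
P=cloud(c,D); s=P[(P[:,:,2]>.0445)&(P[:,:,2]<.052)]
for g in ((.530,-.11),(.5433,-.176)):
    t=s[np.hypot(s[:,0]-g[0],s[:,1]-g[1])<.02]
    if len(t)>30: (x,y),r=cv2.minEnclosingCircle(t[:,:2].astype(np.float32)); print("rim",len(t),round(x,4),round(y,4),round(r,4))
E
```

```text
[ 0.4506 -0.1545  0.0832] [ 1.7998e+02 -5.0000e-02  2.0360e+01] 0.0429 5.005032643675804 n 8309
0.015 top z -0.0737 y [-0.0265  0.0268] gap -0.0153 0.0155
0.025 top z -0.0726 y [-0.0262  0.0266] gap -0.0158 0.0161
0.035 top z -0.0749 y [-0.0478  0.0477] gap -0.0162 0.0166
0.045 top z -0.0178 y [-0.0235  0.024 ] gap -0.0178 0.0183
0.055 top z -0.0179 y [-0.0275  0.0281] gap -0.0213 0.0219
0.065 top z -0.018 y [-0.0308  0.0313] gap -0.0251 0.0259
0.075 top z -0.0177 y [-0.0311  0.0318] gap -0.0182 0.019
0.085 top z -0.0177 y [-0.0316  0.0324] gap -0.0204 0.0212
0.095 top z -0.0178 y [-0.0319  0.0327] gap -0.0191 0.02
tip x 0.1009
(array([ 0.088, -0.257]), np.float64(0.077))
rim 762 0.5301 -0.1097 0.014
rim 1295 0.5433 -0.1763 0.014
```

Call:
drive_tool --moves '[0.05,-0.13,0,0.04,43,0.09,-0.26,0,0.08,43,0.09,-0.26,0,0.08,43,0.09,-0.26,0,0.08,43]'

```text
time_s: 11.38
tool_pos: [0.4495, -0.1468, 0.0829]
tool_rot: [180.0, 0.0, 19.1]
force: [0.4, -0.2, -1.1]
grip_width: 0.0432
grasp_force: 5.0
```

Run:
```python
from h import *
o=env.get_obs(); print(o["tool_pos"],o["tool_rot"]); print(togo((.530,-.1098),(.085,.0002)))
c,I,D=shot("wrist","w8"); P=cloud(c,D); s=P[(P[:,:,2]>.0445)&(P[:,:,2]<.052)]
t=s[np.hypot(s[:,0]-.53,s[:,1]+.11)<.02]
(x,y),r=cv2.minEnclosingCircle(t[:,:2].astype(np.float32)); print("rim",len(t),round(x,4),round(y,4),round(r,4))
```

```text
[ 0.44954046 -0.14679792  0.08290134] [1.79990501e+02 3.45176786e-03 1.90890128e+01]
(array([ 0.078, -0.221]), np.float64(0.0))
rim 854 0.53 -0.1096 0.0139
```

Call:
drive_tool --moves '[0.04,-0.11,0,0,43,0.08,-0.22,0,0,43,0.08,-0.22,0,0,43,0.08,-0.22,0,0,43]'

```text
time_s: 11.92
tool_pos: [0.4497, -0.1369, 0.083]
tool_rot: [180.0, 0.0, 19.1]
force: [0.9, -0.6, -1.5]
grip_width: 0.0432
grasp_force: 5.0
```

Run:
```python
from h import *
o=env.get_obs(); print(togo((.530,-.1097),(.085,.0002)))
c,I,D,Q=jaws("w9"); print(o["qpos"].round(1))
P=cloud(c,D); k=(P[:,:,2]>.0445)&(P[:,:,2]<.052)&(np.hypot(P[:,:,0]-.53,P[:,:,1]+.11)<.02)
t=Q[k]; (x,y),r=cv2.minEnclosingCircle(t[:,:2].astype(np.float32)); print("rim in tool",len(t),round(x,4),round(y,4),round(r,4))
```

```text
(array([-0.006,  0.011]), np.float64(0.0))
[ 0.4497 -0.1369  0.083 ] [179.98   0.    19.15] 0.0432 5.004650875926018 n 8255
0.015 top z -0.0735 y [-0.0265  0.0267] gap -0.0153 0.0154
0.025 top z -0.0481 y [-0.0262  0.0265] gap -0.0157 0.0161
0.035 top z -0.0749 y [-0.0479  0.0477] gap -0.0163 0.0165
0.045 top z -0.0178 y [-0.0236  0.0241] gap -0.0179 0.0184
0.055 top z -0.0179 y [-0.0275  0.028 ] gap -0.0213 0.0219
0.065 top z -0.0181 y [-0.0306  0.0313] gap -0.0252 0.0258
0.075 top z -0.0176 y [-0.0311  0.0318] gap -0.0183 0.0189
0.085 top z -0.0178 y [-0.0316  0.0324] gap -0.0203 0.0212
0.095 top z -0.0176 y [-0.0319  0.0328] gap -0.0193 0.0201
tip x 0.101
[ 39.9   4.9 -27.1 116.5   2.6  59.1 -59.3]
rim in tool 831 0.0848 0.0006 0.014
```

Jaws are centred on the ferrule to within 1 mm. I lower slowly and pinch.

Call:
drive_tool --moves '[0,0,0.1,0,43,0,0,0.25,0,43,0,0,0.45,0,43,0,0,0.65,0,43,0,0,0.85,0,43]'

```text
time_s: 12.6
tool_pos: [0.4495, -0.1368, 0.0482]
tool_rot: [-180.0, 0.0, 19.1]
force: [0.1, 0.2, -1.3]
grip_width: 0.0428
grasp_force: 5.0
```

Call:
drive_tool --moves '[0,0,0.15,0,43,0,0,0.3,0,43,0,0,0.42,0,43,0,0,0.5,0,43,0,0,0.5,0,43]'

```text
time_s: 13.22
tool_pos: [0.4496, -0.1368, 0.0288]
tool_rot: [-180.0, 0.0, 19.1]
force: [0.1, -0.4, -0.8]
grip_width: 0.0429
grasp_force: 5.0
```

Run:
```python
from h import *
c,I,D,Q=jaws("w10"); P=cloud(c,D); k=(P[:,:,2]>.0445)&(P[:,:,2]<.052)&(np.hypot(P[:,:,0]-.53,P[:,:,1]+.11)<.016)
t=Q[k]; (x,y),r=cv2.minEnclosingCircle(t[:,:2].astype(np.float32)); print("rim in tool",len(t),round(x,4),round(y,4),round(r,4))
cv2.imwrite("pics/crop10.png",cv2.resize(I[40:340,150:490,::-1],None,fx=1.6,fy=1.6))
```

```text
[ 0.4496 -0.1368  0.0288] [-1.7999e+02  1.0000e-02  1.9140e+01] 0.0429 5.004741623997688 n 10153
0.015 top z -0.0737 y [-0.0264  0.0266] gap -0.0153 0.0155
0.025 top z -0.0728 y [-0.0263  0.0266] gap -0.0157 0.0161
0.035 top z -0.0749 y [-0.0473  0.0471] gap -0.0162 0.0165
0.045 top z -0.0178 y [-0.0235  0.0244] gap -0.0179 0.0184
0.055 top z -0.0178 y [-0.0273  0.0282] gap -0.0212 0.0217
0.065 top z -0.0192 y [-0.0305  0.0313] gap -0.0 0.0004
0.075 top z -0.0192 y [-0.0309  0.0317] gap -0.004 0.0051
0.085 top z -0.0192 y [-0.0314  0.0322] gap -0.0033 0.0041
0.095 top z -0.0191 y [-0.0317  0.0327] gap -0.0 0.0004
tip x 0.101
rim in tool 1635 0.0848 0.0006 0.0141
```

View pics/crop10.png

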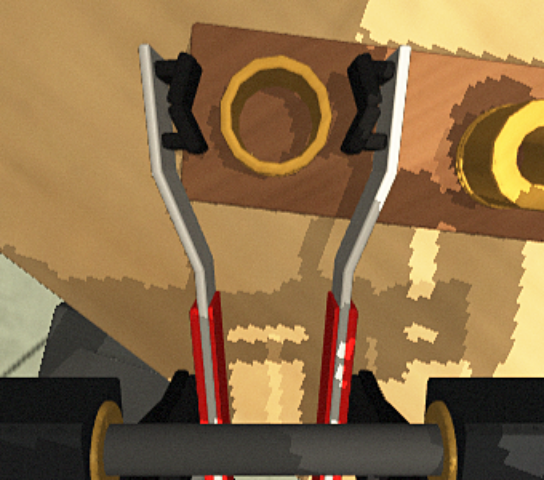

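The wide-bore ferrule, at crop (276,114), sits centred between the vees of the jaws, so I close on it.

Call:
drive_tool --moves '[0,0,0,0,40,0,0,0,0,38,0,0,0,0,36,0,0,0,0,32,0,0,0,0,30]' --squeeze 25

```text
time_s: 13.9
tool_pos: [0.4498, -0.137, 0.029]
tool_rot: [180.0, -0.0, 19.1]
force: [-0.4, -0.3, -0.7]
grip_width: 0.0369
grasp_force: 25.0
```

Call:
drive_tool --moves '[0,0,0,0,30,0,0,0,0,30,0,0,0,0,30,0,0,-0.03,0,30,0,0,-0.08,0,30]'

```text
time_s: 14.52
tool_pos: [0.4492, -0.1366, 0.0319]
tool_rot: [-180.0, 0.1, 19.1]
force: [0.1, -0.6, -2.2]
grip_width: 0.0367
grasp_force: 25.0
```

```bash
cat >> h.py <<'E'
def rim(f):
    c,I,D,Q=jaws(f); k=(D>0)&(Q[:,:,2]<-.0135)&(Q[:,:,2]>-.030)&(np.hypot(Q[:,:,0]-.085,Q[:,:,1])<.021)
    hsv=cv2.cvtColor(I,cv2.COLOR_RGB2HSV); b=cv2.inRange(hsv,(15,110,60),(35,255,255))>0; t=Q[k&b]
    if len(t)>30:
        m=np.median(t[:,2]); t=t[abs(t[:,2]-m)<.003]; (x,y),r=cv2.minEnclosingCircle(t[:,:2].astype(np.float32))
        A=np.c_[t[:,:2],np.ones(len(t))]; p=np.linalg.lstsq(A,t[:,2],rcond=None)[0]
        print("rim in tool",len(t),round(x,4),round(y,4),round(r,4),"z",m.round(4),"tilt",p[:2].round(3))
    return c,I,D,Q
E
python3 - <<'E'
from h import *
rim("w11")
E
```

```text
[ 0.4492 -0.1366  0.0319] [-1.7996e+02  5.0000e-02  1.9150e+01] 0.0367 24.99449372291565 n 9636
0.015 top z -0.0739 y [-0.0231  0.0234] gap -0.0121 0.0122
0.025 top z -0.0179 y [-0.0231  0.0234] gap -0.0122 0.0123
0.035 top z -0.0748 y [-0.0479  0.0481] gap -0.0123 0.0124
0.045 top z -0.0175 y [-0.0189  0.0189] gap -0.0135 0.0136
0.055 top z -0.0174 y [-0.0224  0.0225] gap -0.0166 0.0168
0.065 top z -0.0187 y [-0.025   0.0251] gap -0.0 0.0004
0.075 top z -0.0185 y [-0.0254  0.0254] gap -0.0048 0.0048
0.085 top z -0.0185 y [-0.0254  0.0254] gap -0.0023 0.0028
0.095 top z -0.0185 y [-0.0256  0.0256] gap -0.0 0.0004
tip x 0.1012
rim in tool 1606 0.0849 0.0001 0.0141 z -0.0179 tilt [0.009 0.001]
```

Call:
drive_tool --moves '[0,0,-0.06,0,30,0,0,-0.15,0,30,0,0,-0.3,0,30,0,0,-0.45,0,30,0,0,-0.6,0,30]'

```text
time_s: 15.2
tool_pos: [0.4498, -0.1369, 0.0567]
tool_rot: [180.0, -0.0, 19.1]
force: [-0.5, 0.0, -0.7]
grip_width: 0.037
grasp_force: 25.0
```

Call:
drive_tool --moves '[0,0,-0.15,0,30,0,0,-0.3,0,30,0,0,-0.5,0,30,0,0,-0.7,0,30,0,0,-0.8,0,30]'

```text
time_s: 15.82
tool_pos: [0.45, -0.137, 0.0889]
tool_rot: [180.0, -0.0, 19.1]
force: [-0.5, -0.0, -1.5]
grip_width: 0.0367
grasp_force: 25.0
```

Run:
```python
from h import *
rim("w12"); print(togo((.535,-.2644),(.0849,.0001),5))
```

```text
[ 0.45   -0.137   0.0889] [ 1.7996e+02 -4.0000e-02  1.9130e+01] 0.0367 24.994497299194336 n 9616
0.015 top z -0.0736 y [-0.0232  0.0234] gap -0.012 0.0122
0.025 top z -0.0178 y [-0.0231  0.0233] gap -0.0122 0.0123
0.035 top z -0.0749 y [-0.0474  0.0479] gap -0.0123 0.0124
0.045 top z -0.0175 y [-0.019  0.019] gap -0.0137 0.0137
0.055 top z -0.0175 y [-0.0223  0.0224] gap -0.0165 0.0167
0.065 top z -0.0187 y [-0.0251  0.0252] gap -0.0 0.0004
0.075 top z -0.0185 y [-0.0254  0.0253] gap -0.0049 0.0048
0.085 top z -0.0185 y [-0.0254  0.0254] gap -0.0029 0.0028
0.095 top z -0.0185 y [-0.0256  0.0255] gap -0.0 0.0004
tip x 0.1011
rim in tool 1609 0.087 0.002 0.0168 z -0.0179 tilt [0.012 0.001]
(array([-1.099,  3.182]), np.float64(1.413))
```

Call:
drive_tool --moves '[-0.1,0.25,0,0.2,30,-0.25,0.7,0,0.7,30,-0.4,1.2,0,1.1,30,-0.53,1.5,0,1.4,30,-0.53,1.54,0,1.4,30]'

```text
time_s: 16.5
tool_pos: [0.4494, -0.2032, 0.0879]
tool_rot: [-180.0, 0.0, 5.0]
force: [1.2, -0.2, -1.5]
grip_width: 0.0363
grasp_force: 25.0
```

Call:
drive_tool --moves '[0,0,0,0,30,0,0,0,0,30]'

```text
time_s: 16.75
tool_pos: [0.45, -0.2012, 0.0881]
tool_rot: [-180.0, 0.0, 5.2]
force: [-0.0, 0.2, -2.3]
grip_width: 0.0371
grasp_force: 25.0
```

Run:
```python
from h import *
c,I,D,Q=rim("w13"); P=cloud(c,D); o=env.get_obs(); print(togo((.535,-.2644),(.0849,.0001)))
near=np.hypot(P[:,:,0]-.535,P[:,:,1]+.2644)<.036
for lo,hi in ((.009,.0145),(.0145,.0185),(.044,.054)):
    t=Q[near&(P[:,:,2]>lo)&(P[:,:,2]<hi)]
    if len(t)>10: (x,y),r=cv2.minEnclosingCircle(t[:,:2].astype(np.float32)); print("gauge in tool",lo,len(t),round(x,4),round(y,4),round(r,4),t.mean(0).round(4))
cv2.imwrite("pics/crop13.png",I[:360,100:,::-1])
```

```text
[ 0.45   -0.2012  0.0881] [-1.7999e+02  1.0000e-02  5.2300e+00] 0.0371 24.99451607465744 n 9650
0.015 top z -0.0734 y [-0.0234  0.0231] gap -0.0123 0.0119
0.025 top z -0.018 y [-0.0233  0.0231] gap -0.0125 0.012
0.035 top z -0.0749 y [-0.0485  0.0482] gap -0.0126 0.0122
0.045 top z -0.0174 y [-0.0191  0.0188] gap -0.0139 0.0134
0.055 top z -0.0176 y [-0.0226  0.0221] gap -0.0169 0.0163
0.065 top z -0.0187 y [-0.0253  0.025 ] gap -0.0003 0.0001
0.075 top z -0.0185 y [-0.0256  0.0251] gap -0.0051 0.0046
0.085 top z -0.0184 y [-0.0257  0.0252] gap -0.0023 0.0025
0.095 top z -0.0183 y [-0.0259  0.0252] gap -0.0003 0.0001
tip x 0.1011
rim in tool 1593 0.0854 0.0029 0.0169 z -0.0178 tilt [0.012 0.002]
(array([-0.149,  1.763]), np.float64(0.0))
gauge in tool 0.009 4531 0.0795 0.0711 0.0321 [0.0805 0.0703 0.0765]
gauge in tool 0.0145 1736 0.0795 0.0709 0.02 [0.0793 0.0679 0.0725]
gauge in tool 0.044 473 0.0786 0.0706 0.0068 [0.0793 0.0697 0.0403]
```

View pics/crop13.png

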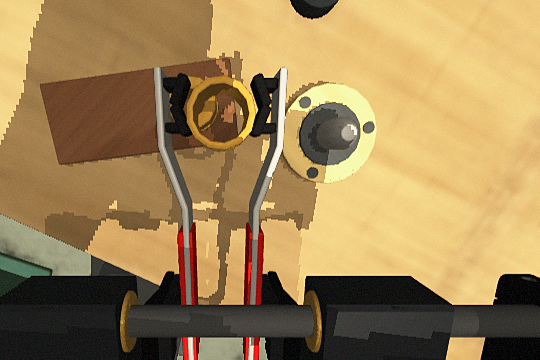

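The ferrule is upright in the jaws at crop (221,112), and the gauge pin is at (335,132). I move over the pin.

Call:
drive_tool --moves '[-0.02,0.2,0,0,30,-0.05,0.6,0,0,30,-0.09,1.1,0,0,30,-0.13,1.6,0,0,30,-0.14,1.78,0,0,30]'

```text
time_s: 17.42
tool_pos: [0.4501, -0.2759, 0.088]
tool_rot: [180.0, 0.0, 5.0]
force: [-0.3, 0.1, -1.4]
grip_width: 0.0368
grasp_force: 25.0
```

Call:
drive_tool --moves '[0,0,0,0,30,0,0,0,0,30,0,0,0,0,30]'

```text
time_s: 17.8
tool_pos: [0.4508, -0.2726, 0.0882]
tool_rot: [-180.0, 0.0, 5.2]
force: [0.1, 0.3, -1.5]
grip_width: 0.0369
grasp_force: 25.0
```

Run:
```python
from h import *
c,I,D,Q=rim("w14"); P=cloud(c,D); print(togo((.535,-.2644),(.0849,-.0002)))
near=np.hypot(P[:,:,0]-.535,P[:,:,1]+.2644)<.036
for lo,hi in ((.008,.0145),(.044,.054)):
    t=Q[near&(P[:,:,2]>lo)&(P[:,:,2]<hi)]
    if len(t)>10: (x,y),r=cv2.minEnclosingCircle(t[:,:2].astype(np.float32)); print("gauge in tool",lo,len(t),round(x,4),round(y,4),round(r,4),t.mean(0).round(4))
cv2.imwrite("pics/crop14.png",cv2.resize(I[40:200,240:400,::-1],None,fx=3,fy=3))
```

```text
[ 0.4508 -0.2726  0.0882] [-179.99    0.      5.21] 0.0369 24.99453216791153 n 9661
0.015 top z -0.0735 y [-0.0235  0.0233] gap -0.0124 0.012
0.025 top z -0.0178 y [-0.0233  0.0231] gap -0.0123 0.012
0.035 top z -0.0749 y [-0.048  0.048] gap -0.0125 0.0121
0.045 top z -0.0175 y [-0.0192  0.0188] gap -0.0139 0.0135
0.055 top z -0.0175 y [-0.0226  0.0223] gap -0.0169 0.0163
0.065 top z -0.0187 y [-0.0254  0.025 ] gap -0.0003 0.0001
0.075 top z -0.0186 y [-0.0256  0.0251] gap -0.0051 0.0045
0.085 top z -0.0184 y [-0.0256  0.0251] gap -0.0032 0.0026
0.095 top z -0.0184 y [-0.0259  0.0252] gap -0.0003 0.0001
tip x 0.1012
rim in tool 1587 0.0842 0.0016 0.0191 z -0.0178 tilt [ 0.013 -0.   ]
(array([-0.007, -0.012]), np.float64(0.0))
gauge in tool 0.008 2286 0.0853 -0.0001 0.0321 [ 0.0733 -0.0004  0.0766]
gauge in tool 0.044 477 0.0848 -0.0004 0.0073 [ 0.0849 -0.0003  0.0403]
```

View pics/crop14.png

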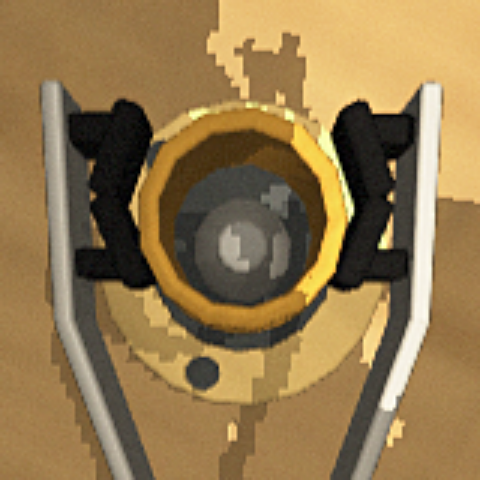

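The pin nose at crop (240,245) shows inside the bore, with the offset off the tool axis explained by perspective. By depth the pin and ferrule axes agree within 0.5 mm. Lowering.

Call:
drive_tool --moves '[0,0,0.1,0,30,0,0,0.3,0,30,0,0,0.5,0,30,0,0,0.7,0,30,0,0,0.9,0,30]'

```text
time_s: 18.48
tool_pos: [0.4505, -0.2734, 0.0514]
tool_rot: [-180.0, 0.0, 5.1]
force: [0.1, 0.1, -2.3]
grip_width: 0.0364
grasp_force: 25.0
```

Call:
drive_tool --moves '[0,0,0.1,0,30,0,0,0.22,0,30,0,0,0.34,0,30,0,0,0.44,0,30,0,0,0.52,0,30]'

```text
time_s: 19.1
tool_pos: [0.4506, -0.2734, 0.0311]
tool_rot: [180.0, 0.0, 5.1]
force: [1.1, -0.4, -1.6]
grip_width: 0.0368
grasp_force: 25.0
```

Call:
drive_tool --moves '[0,0,0.04,0,30,0,0,0.08,0,30,0,0,0.08,0,30]'

```text
time_s: 19.48
tool_pos: [0.4506, -0.2734, 0.0281]
tool_rot: [180.0, 0.0, 5.1]
force: [-0.0, -0.7, -1.9]
grip_width: 0.0367
grasp_force: 25.0
```

Run:
```python
from h import *
rim("w15")
```

```text
[ 0.4506 -0.2734  0.0281] [1.80e+02 1.00e-02 5.14e+00] 0.0367 24.994501769542694 n 11314
0.015 top z -0.0737 y [-0.0235  0.0233] gap -0.0123 0.0119
0.025 top z -0.0178 y [-0.0233  0.0229] gap -0.0124 0.012
0.035 top z -0.0749 y [-0.0478  0.0483] gap -0.0126 0.0122
0.045 top z -0.0174 y [-0.0193  0.0189] gap -0.0138 0.0135
0.055 top z -0.0175 y [-0.0226  0.0221] gap -0.0168 0.0165
0.065 top z -0.0187 y [-0.0254  0.0249] gap -0.0003 0.0001
0.075 top z -0.0211 y [-0.0255  0.0249] gap -0.0003 0.0001
0.085 top z -0.0213 y [-0.0256  0.025 ] gap -0.0003 0.0001
0.095 top z -0.0184 y [-0.0258  0.0252] gap -0.0003 0.0001
tip x 0.1011
rim in tool 1594 0.086 -0.0033 0.0172 z -0.0178 tilt [ 0.012 -0.003]
```

Call:
drive_tool --moves '[0,0,0.02,0,30,0,0,0.04,0,30,0,0,0.04,0,30]'

```text
time_s: 19.9
tool_pos: [0.4508, -0.2736, 0.0268]
tool_rot: [180.0, -0.0, 5.1]
force: [-0.6, 0.5, 0.9]
grip_width: 0.0368
grasp_force: 25.0
```

Call:
drive_tool --moves '[0,0,0.02,0,30,0,0,0.04,0,30,0,0,0.04,0,30]'

```text
time_s: 20.27
tool_pos: [0.4507, -0.2736, 0.0251]
tool_rot: [180.0, -0.0, 5.1]
force: [-2.6, -0.1, 2.3]
grip_width: 0.0366
grasp_force: 25.0
```

Call:
drive_tool --moves '[0,0,0.02,0,30,0,0,0.02,0,30,0,0,0.02,0,30]'

```text
time_s: 20.65
tool_pos: [0.4507, -0.2735, 0.0242]
tool_rot: [180.0, -0.0, 5.1]
force: [-2.4, 0.1, 3.0]
grip_width: 0.0367
grasp_force: 25.0
```

Run:
```python
from h import *
c,I,D,Q=rim("w16"); P=cloud(c,D); k=(np.hypot(P[:,:,0]-.535,P[:,:,1]+.2644)<.016)&(P[:,:,2]<.055)&(P[:,:,2]>.035)
hsv=cv2.cvtColor(I,cv2.COLOR_RGB2HSV); b=cv2.inRange(hsv,(15,110,60),(35,255,255))>0
print("rim world z",np.percentile(P[k&b][:,2],[10,50,90]),P[k&b].mean(0), "pin tip z",P[k&~b][:,2].max(), env.get_obs()["force"])
```

```text
[ 0.4507 -0.2735  0.0242] [ 1.7999e+02 -1.0000e-02  5.1300e+00] 0.0367 25.009859204292297 n 12146
0.015 top z -0.0737 y [-0.0234  0.0231] gap -0.0123 0.0119
0.025 top z -0.019 y [-0.0232  0.023 ] gap -0.0123 0.012
0.035 top z -0.0749 y [-0.0482  0.0479] gap -0.0125 0.0122
0.045 top z -0.0193 y [-0.0191  0.0187] gap -0.0138 0.0134
0.055 top z -0.0197 y [-0.0226  0.0223] gap -0.0168 0.0165
0.065 top z -0.0219 y [-0.0252  0.0249] gap -0.0003 0.0001
0.075 top z -0.025 y [-0.0254  0.0248] gap -0.0003 0.0001
0.085 top z -0.0251 y [-0.0254  0.025 ] gap -0.0003 0.0001
0.095 top z -0.0217 y [-0.0256  0.0252] gap -0.0003 0.0001
tip x 0.1009
rim in tool 1680 0.0901 -0.0004 0.0195 z -0.021 tilt [ 0.008 -0.001]
rim world z [0.04080834 0.04514895 0.04609452] [ 0.53648552 -0.26566969  0.04439308] pin tip z 0.05131542675813247 [-0.9109176  -0.33447267  1.16134255]
```

The rim has stopped at 45 mm height with about 4 N of push, so the ferrule is home on the shoulder. I draw it off straight up.

Call:
drive_tool --moves '[0,0,-0.05,0,30,0,0,-0.15,0,30,0,0,-0.3,0,30,0,0,-0.45,0,30,0,0,-0.6,0,30]'

```text
time_s: 21.32
tool_pos: [0.4507, -0.2734, 0.0487]
tool_rot: [180.0, -0.0, 5.1]
force: [0.1, 0.5, -1.7]
grip_width: 0.0365
grasp_force: 25.0
```

Call:
drive_tool --moves '[0,0,-0.18,0,30,0,0,-0.4,0,30,0,0,-0.65,0,30,0,0,-0.9,0,30,0,0,-1.15,0,30]'

```text
time_s: 21.95
tool_pos: [0.4507, -0.2735, 0.095]
tool_rot: [180.0, -0.0, 5.1]
force: [-0.6, -0.1, -1.9]
grip_width: 0.0367
grasp_force: 25.0
```

Call:
drive_tool --moves '[0,0,-0.25,0,30,0,0,-0.5,0,30,0,0,-0.75,0,30,0,0,-1,0,30,0,0,-1.25,0,30]'

```text
time_s: 22.58
tool_pos: [0.4506, -0.2734, 0.1448]
tool_rot: [180.0, 0.0, 5.1]
force: [0.3, 0.4, -1.9]
grip_width: 0.0366
grasp_force: 25.0
```

Call:
drive_tool --moves '[0,0,-0.25,0,30,0,0,-0.5,0,30,0,0,-0.7,0,30,0,0,-0.85,0,30,0,0,-0.95,0,30]'

```text
time_s: 23.2
tool_pos: [0.4506, -0.2735, 0.1825]
tool_rot: [180.0, -0.0, 5.1]
force: [0.8, 0.7, -1.2]
grip_width: 0.0364
grasp_force: 25.0
```

Call:
drive_tool --moves '[0,0,-0.04,0,30,0,0,-0.05,0,30,0,0,-0.05,0,30,0,0,-0.05,0,30]'

```text
time_s: 23.7
tool_pos: [0.4505, -0.2734, 0.1839]
tool_rot: [-180.0, 0.0, 5.1]
force: [-0.7, 0.1, -1.9]
grip_width: 0.0368
grasp_force: 25.0
```

Run:
```python
from h import *
c,I,D,Q=rim("w17"); o=env.get_obs(); print(o["force"],abs(o["joint_velocities"]).max())
c,I,D=shot("side","side2"); cv2.imwrite("pics/crop17.png",cv2.resize(I[130:400,180:480,::-1],None,fx=2,fy=2))
```

```text
[ 0.4505 -0.2734  0.1839] [-1.7999e+02  2.0000e-02  5.1400e+00] 0.0368 24.99448835849762 n 10152
0.015 top z -0.0732 y [-0.0234  0.0232] gap -0.0123 0.0119
0.025 top z -0.0188 y [-0.0233  0.023 ] gap -0.0124 0.012
0.035 top z -0.0749 y [-0.0481  0.0479] gap -0.0125 0.0121
0.045 top z -0.0186 y [-0.0191  0.0188] gap -0.0138 0.0134
0.055 top z -0.019 y [-0.0226  0.0221] gap -0.0169 0.0163
0.065 top z -0.0208 y [-0.0253  0.0248] gap -0.0003 0.0001
0.075 top z -0.0206 y [-0.0255  0.0251] gap -0.0051 0.0045
0.085 top z -0.0208 y [-0.0256  0.025 ] gap -0.0041 0.0032
0.095 top z -0.0208 y [-0.0257  0.0252] gap -0.0003 0.0001
tip x 0.101
rim in tool 1644 0.0857 -0.0031 0.0169 z -0.0201 tilt [-0.006 -0.002]
[-0.45970999  0.61359324 -1.78301072] 0.0888694307145044
```

View pics/crop17.png

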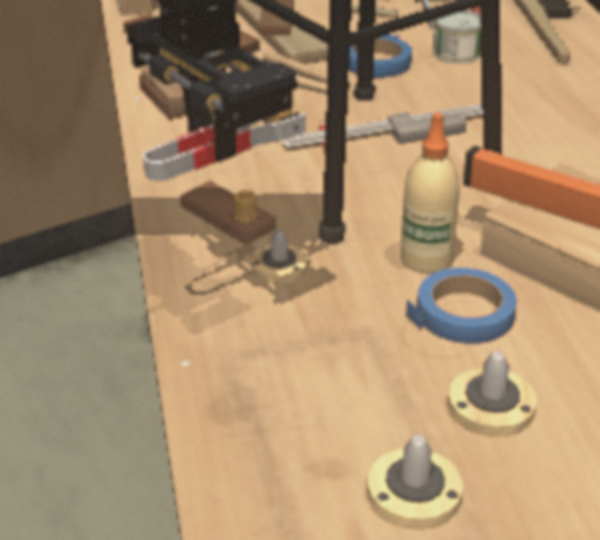

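The picture shows the tongs raised, with their grips at crop (200,150). The gauge pin at (280,250) is bare, and the other ferrule still stands on the offcut at (245,207). The bottle and tape are undisturbed. The wrist depth confirms the ferrule is in the jaws, its centre at about 0.19 m. Handing in.

```bash
python3 -c "
from cell import env
print(env.sign_off())"
```

```text
the job is handed in; nothing more can be done
None
```

I fitted the thin-walled ferrule fully home on the gauge pin, drew it off, and handed the job in with it held still in the tongs' jaws about 19 cm above the bench; the other ferrule still stands on the offcut and only the tongs touched the brass, though the hand-in returned no verdict.

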